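# Power the inspection light and peel the cover tray off a lens stack

### The arm

A 6-joint arm with a two-finger parallel gripper is mounted at the origin on a cart in front of the work surface, level with it; the furniture and walls round the work are solid. World frame = base frame: x ahead of the robot, y to its left, z up, the work surface at z = 0. Lengths are in m, angles in rad, forces in N, time in s.
With the tool pointing down it reaches from about 0.25 to 0.775 m from the base axis. Payload 4 kg.
Tool frame: the origin (TCP) lies midway between the tips of the shut fingers; the grasp point (between the pads) lies grip_point_offset behind it (grip_point_offset is the distance from the TCP to the grasp point, in m); z points along the fingers, y is the line along which they close (so a half turn about z gives the same grasp; the last joint's range is limited). The gripper opens to 94 mm and grips with 3 to 60 N. Pads are 16 mm wide; open, the fingers measure 119 mm over their backs; the gripper's body (75 mm by 177 mm) begins 78 mm behind the grasp point.
Start: joints at [1.192, 0.087, 1.371, -0, 1.684, -0.103], TCP at [0.15, 0.529, 0.206] pointing down, gripper open.
Joint ranges: [-3.1, 3.1], [-0.76, 2.03], [0.27, 2.55], [-1.08, 4.22], [0.17, 2.65], [-2.57, 2.57]. Speed limits (rad/s): [2.79, 2.79, 3.14, 3.14, 3.14, 3.14].

### API

Orientations are given as [roll, pitch, yaw] about the fixed x, y, z axes, in that order (R = Rz(yaw) Ry(pitch) Rx(roll)).
In Python, from bench import * gives the robot as it stands. The module is installed in compiled form; this text tells all that it offers.
- The arm moves only by the tool apply_moves, never from a script. Its argument "commands" is a list of rows, each a list of 7 numbers: the turn, a rotation vector about the world's x, y, z in rad, then the shift along the world's x, y, z in m, then the opening in per cent of the stroke, from 0 (shut) to 100 (fully open). In form: [[ax, ay, az, x, y, z, jaw], ...]. A call has exactly 5 rows; each row is the pose to reach, as a shift and turn from the pose commanded when the call began; what a row does not reach only later rows make up. A row lasts 1/10 s, in which the tool goes at most 50 mm and 8.59 degrees, less where a joint would pass 70% of its speed; a pose out of reach is approached as far as the arm can. A call with a gripper value outside its range is refused whole. The fingers move at their own pace and stop on an object; the grip force is fixed at half the most. Time passes only in rows, so rows that repeat a pose let the fingers close, or fill a call up. It gives the time, the measured TCP pose, the force, the opening and the grip force at its end, in the units of the state.
- get_obs(): the state, without advancing time (a new reading comes with each control period).
- snapshot(name): name is "side" or "top"; returns a dict with "pixels" (420x560x3 uint8, red, green, blue), "vertical_fov" (degrees; the focal length in pixels is half the picture's height over the tangent of half this angle, whatever the lens; pixels are square), "cx", "cy" (the principal point, pixels), "k1" (the pictures are not rectified: a ray, as slopes to the right and down, at radius r is drawn at 1 + k1 r^2 times it, then the intrinsics apply), "rvec" (rotation vector, rad) and "tvec" (3), from world to camera coordinates, as OpenCV has them. Camera axes: x right, y down, z forward; pixel columns grow to the right and rows downward; lengths in m; the calibration is good to about 2 mm. A picture is of the moment at which its call begins. There is no depth.
- close_job(): hands the job in; it is judged then, once.
Trained networks look in the newest picture that a camera, given by its name, has taken for a name from the list of things; names that differ only in an ending like _2 or _b are one class to them, and where a whole thing is asked for, a point or a joint stands for the part that bears it (a point fixed in the world has none). Each returns a list of dicts, best first, with "score" (0 to 1); they miss things now and then, are a little off and sometimes report something else, mostly with a low value. They report only what shows in the picture. A call takes as long as a camera call.
- masks_of(camera, query): "mask" (420x560 bool, what is visible of it) and "extent" ([left, top, right, bottom] in pixels, round what is visible of it).
- place_of(camera, query): "pixel" ([column, row] in pixels: a listed point, or the origin of a listed thing).
The state is a dict: "time": time; "joint_positions": joint angles; "qvel": joint speeds; "joint_torque": joint torques, N m; "tool_pos": TCP position; "ee_rot": TCP orientation; "wrist_force": force on the tool from outside, world axes, zero at the start; "wrist_torque": the same for the moment, N m; "width": finger opening in m; "finger_force": force on a finger pad.
Only numpy, scipy, OpenCV 4.12 (cv2) and the standard library are available. Lean on these libraries where they do the work, as an engineer would, in place of code of your own. Each camera call takes 0.05 s, during which the arm holds its last target. There are 200 camera calls.

### The job

Take the battery from its charger, push it squarely and fully home into the socket at the back of the inspection light, and let go of it. Then peel the empty cover tray off the sticky stack of loaded lens trays: lift it by its pull tab so that this corner comes up first while the opposite corner still sits in the nest, and leave the loaded trays standing where they are. Finish while still holding the cover tray in the gripper, level and right way up, about 12 cm above the middle of the light's white panel, touching nothing else; leave the vial, the round sensor head and the optics box alone.

Things in the scene. Friction and masses are not known exactly. Their poses are not given: they have to be found in the camera images.
- battery: Grey battery block on a black plug nose, 0.12 kg. Origin: centre of the nose's foot, z up. Nose 18 (x) x 28 (y) mm, 15 mm long, lowest 3 mm stepped in to 15 x 25. Above it, 15 to 45 mm over the origin, the grip body 26 (x) x 36 (y) mm, whose shoulder stops on the socket's rim. A half turn makes no difference. Starts upright, nose in the charger's pocket; grasp across the 26 mm.
- charger: Fixed black charging stand, 72 (x) x 84 (y) x 20 mm, with a pocket 21 x 31 mm, 11 mm deep, in its top; the battery lifts straight out without resistance. Origin: centre of the underside. Charger and tray stack stand on either side of the light, either way round.
- light_socket (a point): Mouth centre of the socket of the fixed inspection light: hole 20 (x) x 30 (y) mm, 17 mm deep, in the top of a black housing 44 (x) x 64 (y) mm, 32 mm above the table. x, y as the light's axes, z up. Two sprung contacts grip the nose from 10 mm depth on, so the battery must be pushed the last 5 mm with about 7 N; home, its origin is 15 mm below this point.
- panel_center (a point): Centre of the upper face of the light's white panel (108 x 166 mm), 16 mm above the table. The light is a flat aluminium slab 170 (x) x 190 (y) mm, 14 mm thick; the panel's centre lies 83 mm in front (-x of the light) of the socket. x, y along the light's sides, z up.
- tray_stack: Nested white formed trays loaded with glass lenses, 116 (x) x 92 (y) x 36 mm, 1.1 kg, loose on the table, no tab. Origin: centre of the underside, z up. The cover clings to it by four snap buttons (x = +-36 mm, both long sides): straight up it takes about 11 N, the weight of the stack, which may come along; tipped up by the tab about the opposite corner about 5 N, button by button.
- cover_tray: Empty white formed cover tray, about 60 g, nested in the top of the stack. Origin: centre of its rim's underside, z up, 36 mm above the table at the start. Rim 116 (x) x 92 (y) x 3 mm, same outline as the stack; its pan, 98 x 74 mm, reaches 12 mm below the rim into the stack with 2 mm of play. Tipped by 0.3 rad about the corner opposite the tab it is free to lift off.
- cover_tab (a point): Middle of the cover's pull tab: an upright ribbed fin 9 mm thick, 30 mm long, 20 mm high (10 mm above and below this point), sticking out from the +x +y corner along the diagonal, 38 degrees from the tray's x towards y. 86 mm from the tray's origin sideways, 10 mm above the rim's underside. Only the table lies under it; grasp it across its 9 mm. Axes as the tray's.
- cover_far (a point): The cover tray's corner opposite the tab (x = -58, y = -46 mm), at the underside of the rim. Axes as the tray's.
- vial: Bystander: glass sample vial with black cap, 22 mm across, 52 mm high, left of the work. Leave it alone.
- sensor_head: Bystander: round black power sensor head, 40 mm across, 15 mm high, lying behind and right of the work. Leave it alone.
- optic_box: Bystander: small clear-lidded box, 40 x 40 x 20 mm, behind and right of the work. Leave it alone.

How it is judged:
By the outcome, as a careful person would: the job done as asked, in the order asked, and still so for the second after the job is handed in, while the arm keeps its last pose, push and grip.
It also fails if it takes over 54 s, if anything falls off the work surface, if the arm or the gripper's body presses on something with over 40 N, if the wrist force passes 120 N, or if a joint passes its speed limit or range.

## Working session

There is one attempt and no reset: what is moved stays moved. The work goes in short steps, Python scripts to look and compute and a tool call to move; the robot and the scene stay as the last step left them, time stands still between calls to the robot, and variables do not carry over. Pictures are saved under pics/ and viewed, at most 10 in all, crops included, and the job is handed in when it is done.

Besides the shell and the picture viewer there is one more tool, called after ">>>" as name([rows], argument=value, ...), one row to a line, values as JSON. apply_moves: Moves the arm, as the interface text tells. Its arguments: {"type":"object","properties":{"commands":{"type":"array"}},"required":["commands"]}

```bash
mkdir -p pics; cat > h.py <<'E'
from bench import *
import numpy as np, cv2
def cam(n):
    s=snapshot(n); p=s["pixels"]; f=p.shape[0]/2/np.tan(np.radians(s["vertical_fov"])/2)
    K=np.array([[f,0,s["cx"]],[0,f,s["cy"]],[0,0,1.]]); D=np.array([s["k1"],0,0,0,0.])
    return dict(p=p,K=K,D=D,r=np.array(s["rvec"],float).ravel(),t=np.array(s["tvec"],float).ravel())
def ray(c,px):
    u=cv2.undistortPoints(np.array([[px]],float),c["K"],c["D"]).ravel()
    R=cv2.Rodrigues(c["r"])[0]; return -R.T@c["t"], R.T@np.array([u[0],u[1],1])
def atz(c,px,z):
    o,d=ray(c,px); return o+d*(z-o[2])/d[2]
def proj(c,X):
    return cv2.projectPoints(np.array(X,float).reshape(-1,1,3),c["r"],c["t"],c["K"],c["D"])[0].reshape(-1,2)
def tri(c1,p1,c2,p2):
    A=0;b=0
    for c,p in((c1,p1),(c2,p2)):
        o,d=ray(c,p); d=d/np.linalg.norm(d); M=np.eye(3)-np.outer(d,d); A=A+M; b=b+M@o
    return np.linalg.solve(A,b)
def save(p,n): cv2.imwrite("pics/"+n,p[:,:,::-1])
E
python3 - <<'E'
from h import *
np.set_printoptions(precision=4,suppress=True)
o=get_obs(); print(o)
try: print(grip_point_offset)
except Exception as e: print(e)
cs={n:cam(n) for n in("top","side")}
for n,c in cs.items(): save(c["p"],n+"0.png"); print(n,ray(c,(280,210)))
H=dict(battery=.0,charger=0,light_socket=.032,panel_center=.016,tray_stack=0,cover_tray=.036,cover_tab=.046,cover_far=.036,vial=0)
for q,z in H.items():
    ps=[]
    for n in cs:
        r=place_of(n,q)[:2]
        for k in r: print(q,n,k["score"],np.array(k["pixel"]),atz(cs[n],k["pixel"],z+(.009 if q=="battery" else 0)))
        ps.append(r[0]["pixel"] if r else None)
    if None not in [type(p) if p is None else 1 for p in ps] and all(p is not None for p in ps): print("  tri",tri(cs["top"],ps[0],cs["side"],ps[1]))
E
```

```text
{'time': 0.0, 'joint_positions': array([ 1.1919,  0.088 ,  1.3723, -0.    ,  1.6836, -0.1031]), 'qvel': array([-0.0008,  0.0008, -0.0002, -0.0012,  0.001 ,  0.0011]), 'joint_torque': array([ -0.0016, -34.0171, -30.2427,   0.0715,   0.033 ,  -0.0002]), 'tool_pos': array([0.1496, 0.5287, 0.2043]), 'ee_rot': array([-3.1393, -0.0002,  2.8658]), 'wrist_force': array([-0.373 ,  0.4479,  0.0026]), 'wrist_torque': array([ 0.016 ,  0.044 , -0.0318]), 'finger_force': 0.0, 'width': 0.09407057623743859}
0.0188
top (array([0.3349, 0.0871, 1.4992]), array([ 0.1148, -0.0124, -0.9933]))
side (array([ 0.3106, -0.7152,  0.7879]), array([ 0.1662,  0.721 , -0.6728]))
battery top 0.69 [206.9 224.7] [0.463  0.2886 0.009 ]
battery side 0.63 [255.4 176.4] [0.4592 0.2874 0.009 ]
  tri [0.4613 0.2889 0.0078]
charger top 0.6 [204.7 225.6] [0.461  0.2965 0.    ]
charger top 0.21 [384.4 206.3] [ 0.5188 -0.2505  0.    ]
charger side 0.87 [253.7 178. ] [0.4543 0.2918 0.    ]
  tri [ 0.4582  0.2973 -0.0043]
light_socket top 0.87 [305.5 211.1] [ 0.5009 -0.0071  0.032 ]
light_socket side 0.57 [290.2 235. ] [ 0.5034 -
[... 350 characters left out ...]
over_tray top 0.67 [400.7 234.5] [ 0.4301 -0.2886  0.036 ]
cover_tray side 0.98 [292.9 336.2] [ 0.4426 -0.2936  0.036 ]
  tri [ 0.4368 -0.2907  0.0318]
cover_tab top 0.81 [390.  208.5] [ 0.5066 -0.2566  0.046 ]
cover_tab side 0.75 [317.4 306. ] [ 0.5098 -0.2383  0.046 ]
cover_tab side 0.28 [253.7 177.4] [0.4464 0.2359 0.046 ]
  tri [ 0.5042 -0.2517  0.0668]
cover_far top 0.76 [416.6 254.9] [ 0.3697 -0.334   0.036 ]
cover_far side 0.64 [262.3 357.7] [ 0.3722 -0.3283  0.036 ]
  tri [ 0.3706 -0.332   0.0433]
vial top 0.59 [137.9 209.8] [0.5095 0.4999 0.    ]
vial side 0.69 [355.  305.2] [ 0.6086 -0.224   0.    ]
vial side 0.65 [258.4 139.5] [0.5064 0.5112 0.    ]
  tri [ 0.8457  0.6575 -1.1491]
```

View pics/top0.png

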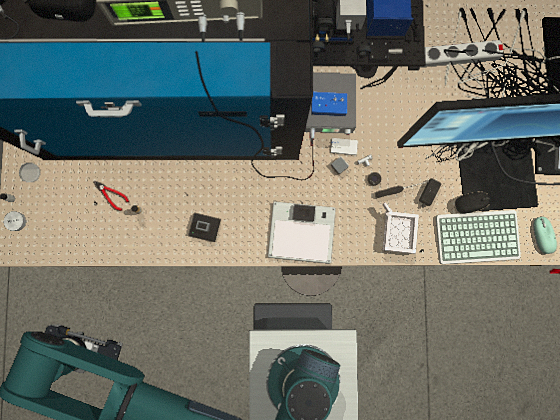

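View pics/side0.png

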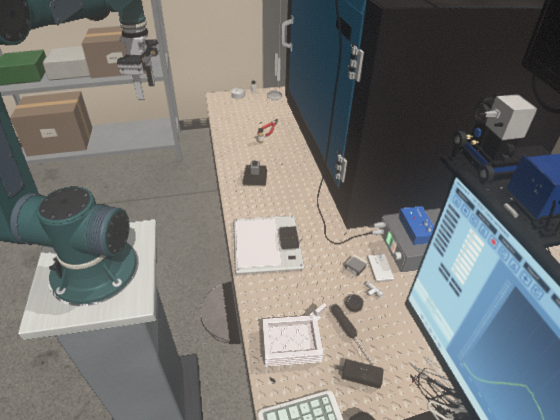

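The top view shows the charger and battery at (204,228), the light at (301,233) with its housing at (303,213), and the trays at (400,232) with the tab at (387,209). The side view agrees. Next I fit the yaws.

```bash
cat >> h.py <<'E'
from scipy.optimize import minimize
def boxpts(sx,sy,z0,z1,cx=0,cy=0):
    return np.array([[cx+a*sx/2,cy+b*sy/2,z] for z in(z0,z1) for a in(-1,1) for b in(-1,1)])
def place(P,q):
    c,s=np.cos(q[2]),np.sin(q[2]); return np.c_[P[:,0]*c-P[:,1]*s+q[0],P[:,0]*s+P[:,1]*c+q[1],P[:,2]]
def sil(c,parts,q,S=4):
    m=np.zeros((420*S,560*S),np.uint8)
    for P in parts:
        h=cv2.convexHull(((proj(c,place(P,q))+.5)*S-.5).astype(np.float32))
        cv2.fillConvexPoly(m,np.round(h*16).astype(np.int32),1,shift=4)
    return cv2.resize(m.astype(np.float32),(560,420),interpolation=cv2.INTER_AREA)
def fit(views,parts,q0):
    def f(v):
        q=[v[0],v[1],v[2]]; e=0
        for c,m in views: 
            s=sil(c,parts,q); e+=np.abs(s-m).sum()/m.sum()
        return e
    best=None
    for dy in(-.15,0,.15):
        x=np.array(q0)+[0,0,dy]
        r=minimize(f,x,method="Nelder-Mead",options=dict(initial_simplex=[x,x+[.006,0,0],x+[0,.006,0],x+[0,0,.1]],xatol=1e-4,fatol=1e-4,maxiter=90))
        if best is None or r.fun<best.fun: best=r
    return best.x,best.fun
E
python3 - <<'E'
from h import *
np.set_printoptions(precision=4,suppress=True)
cs={n:cam(n) for n in("top","side")}
M={}
for q in("charger","battery","cover_tray","tray_stack","light_socket"):
    for n in cs:
        r=masks_of(n,q); print(q,n,[(k["score"],list(k["extent"]),int(k["mask"].sum())) for k in r[:2]])
        if r: M[q,n]=r[0]["mask"].astype(np.float32)
np.savez("m.npz",**{a+"|"+b:v for (a,b),v in M.items()})
ch=boxpts(.072,.084,0,.02); ba=boxpts(.026,.036,.024,.054)
for sel in(["top"],["side"],["top","side"]):
    print("ch",sel,fit([(cs[n],np.maximum(M["charger",n],M["battery",n])) for n in sel],[ch,ba],[.459,.292,.0]))
st=boxpts(.116,.092,0,.039)
u=np.array([np.cos(.663),np.sin(.663)])*.086
for sel in(["top"],["side"],["top","side"]):
    print("st",sel,fit([(cs[n],np.maximum(M["cover_tray",n],M["tray_stack",n])) for n in sel],[st],[.44,-.293,.0]))
a=cv2.resize(cs["top"]["p"][190:275,260:345],None,fx=4.5,fy=4.5,interpolation=cv2.INTER_CUBIC)
b=cv2.resize(cs["side"]["p"][205:285,225:310],(382,382),interpolation=cv2.INTER_CUBIC)
save(np.hstack([a,b]),"light.png")
E
```

```text
charger top [(0.58, [187.2, 209.4, 221.4, 241.1], 537)]
charger side [(0.78, [241.3, 166.0, 264.8, 185.5], 357)]
battery top []
battery side [(0.58, [240.7, 165.4, 265.9, 186.0], 377)]
cover_tray top [(0.86, [385.0, 203.9, 421.0, 251.9], 1262)]
cover_tray side [(0.78, [264.0, 302.8, 325.0, 358.3], 2411)]
tray_stack top [(0.62, [383.7, 217.2, 385.8, 250.3], 69)]
tray_stack side [(0.62, [265.2, 354.8, 324.6, 369.3], 460), (0.57, [348.0, 293.8, 362.9, 313.2], 262)]
light_socket top [(0.67, [272.6, 202.9, 336.9, 261.6], 3543)]
light_socket side [(0.87, [236.3, 217.1, 304.9, 276.5], 3501)]Traceback (most recent call last):
  File "<stdin>", line 12, in <module>
KeyError: ('battery', 'top')
```

```bash
cat > f.py <<'E'
from h import *
np.set_printoptions(precision=4,suppress=True)
cs={n:cam(n) for n in("top","side")}
Z=np.load("m.npz"); g=lambda q,n: Z[q+"|"+n] if q+"|"+n in Z else np.zeros((420,560),np.float32)
def hull(m):
    p=np.argwhere(m>0)[:,::-1].astype(np.int32); o=np.zeros((420,560),np.uint8); cv2.fillConvexPoly(o,cv2.convexHull(p),1); return o.astype(np.float32)
ch=boxpts(.072,.084,0,.02); ba=boxpts(.026,.036,.024,.054)
tab=boxpts(.030,.009,.036,.056); tab=place(tab,[.086*np.cos(.663),.086*np.sin(.663),.663])
st=[boxpts(.116,.092,0,.039),tab]
li=[boxpts(.17,.19,0,.014,.0,0)]
for nm,f0,parts,q0 in(("ch",lambda n:np.maximum(hull(g("charger",n)) if n=="top" else g("charger",n),g("battery",n)),[ch,ba],[.459,.292,0]),
   ("st",lambda n:np.maximum(g("cover_tray",n),g("tray_stack",n)),st,[.44,-.293,.0]),
   ("li",lambda n:g("light_socket",n),li,[.44,0,0])):
    for sel in(["top"],["side"],["top","side"]):
        print(nm,sel,*fit([(cs[n],f0(n)) for n in sel],parts,q0))
a=cv2.resize(cs["top"]["p"][190:275,260:345],(382,382),interpolation=cv2.INTER_CUBIC)
b=cv2.resize(cs["side"]["p"][205:290,225:310],(382,382),interpolation=cv2.INTER_CUBIC)
save(np.hstack([a,b]),"light.png")
E
python3 f.py
```

```text
ch ['top'] [ 0.4574  0.2975 -0.2306] 0.059415820986032486
ch ['side'] [ 0.4581  0.2906 -0.1891] 0.42348581552505493
ch ['top', 'side'] [ 0.4586  0.2959 -0.2023] 0.5440126657485962
st ['top'] [ 0.4388 -0.2912 -0.1058] 0.06414350122213364
st ['side'] [ 0.4407 -0.2913 -0.1218] 0.054784223437309265
st ['top', 'side'] [ 0.4399 -0.2911 -0.1119] 0.12463019043207169
li ['top'] [ 0.4406  0.0044 -0.1072] 0.02811882644891739
li ['side'] [ 0.4416  0.0047 -0.1058] 0.06473150849342346
li ['top', 'side'] [ 0.4409  0.0046 -0.1048] 0.09429401904344559
```

View pics/light.png

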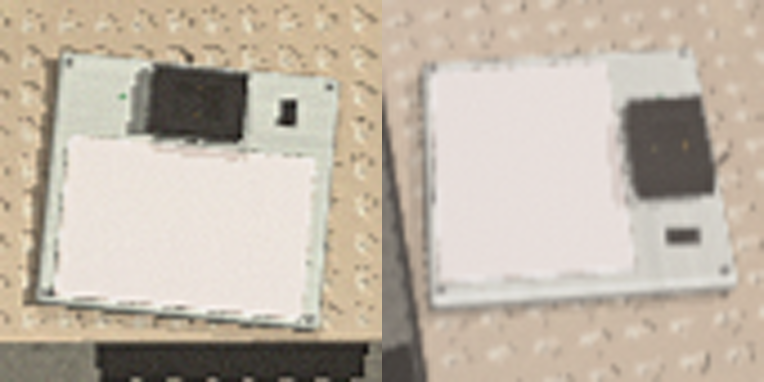

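The light crop shows the housing at top-view pixel (304.5,213) and the panel fully visible, with a yaw of about -0.105. Next I refine the housing and charger by dark thresholding.

```bash
cat > f2.py <<'E'
from h import *
np.set_printoptions(precision=4,suppress=True)
cs={n:cam(n) for n in("top","side")}
def blob(c,xy,r,thr):
    g=cv2.cvtColor(c["p"],cv2.COLOR_RGB2GRAY); m=np.zeros_like(g); x,y=map(int,xy)
    w=g[y-r:y+r+1,x-r:x+r+1]; k=(w<thr).astype(np.uint8)
    n,l,s,ce=cv2.connectedComponentsWithStats(k); i=1+np.argmax(s[1:,4]); 
    p=np.argwhere(l==i)[:,::-1].astype(np.int32); o=np.zeros_like(k); cv2.fillConvexPoly(o,cv2.convexHull(p),1)
    m[y-r:y+r+1,x-r:x+r+1]=o; return m.astype(np.float32),int(s[i,4])
ho=[boxpts(.044,.064,.014,.032)]; ch=[boxpts(.072,.084,0,.02)]
for thr in(85,110):
  for nm,parts,q0,pt,r in(("ho",ho,[.501,-.004,-.105],(("top",(304,213)),("side",(289,238))),16),("ch",ch,[.459,.293,-.2],(("top",(204,228)),("side",(256,175))),22)):
    V={}
    for n,p in pt: V[n],a=blob(cs[n],p,r,thr); print(nm,n,a,sil(cs[n],parts,q0).sum())
    for sel in(["top"],["side"],["top","side"]):
        try: print(thr,nm,sel,*fit([(cs[n],V[n]) for n in sel],parts,q0))
        except Exception as e: print(e)
a=cv2.resize(cs["top"]["p"][200:255,180:235],(382,382),interpolation=cv2.INTER_CUBIC)
b=cv2.resize(cs["side"]["p"][150:205,228:283],(382,382),interpolation=cv2.INTER_CUBIC)
save(np.hstack([a,b]),"ch.png")
E
python3 f2.py
```

```text
ho top 310 340.3125
ho side 306 404.6875
85 ho ['top'] [ 0.4973 -0.0014 -0.0935] 0.06604477763175964
85 ho ['side'] [ 0.4995 -0.0008 -0.1817] 0.16002950072288513
85 ho ['top', 'side'] [ 0.4978 -0.0017 -0.1196] 0.2733951807022095
ch top 549 716.125
ch side 319 504.0
85 ch ['top'] [ 0.4554  0.297  -0.2258] 0.05003561079502106
85 ch ['side'] [ 0.4599  0.2978 -0.1848] 0.20308716595172882
85 ch ['top', 'side'] [ 0.4565  0.297  -0.2181] 0.30464863777160645
ho top 349 340.3125
ho side 377 404.6875
110 ho ['top'] [ 0.4973 -0.0001 -0.0937] 0.09686657786369324
110 ho ['side'] [ 0.4989 -0.0033 -0.0962] 0.07201776653528214
110 ho ['top', 'side'] [ 0.4989 -0.0012 -0.0933] 0.21068212389945984
ch top 649 716.125
ch side 389 504.0
110 ch ['top'] [ 0.4556  0.298  -0.2343] 0.07006578892469406
110 ch ['side'] [ 0.4587  0.296  -0.2041] 0.08440860360860825
110 ch ['top', 'side'] [ 0.4574  0.297  -0.2234] 0.1997028887271881
```

View pics/ch.png

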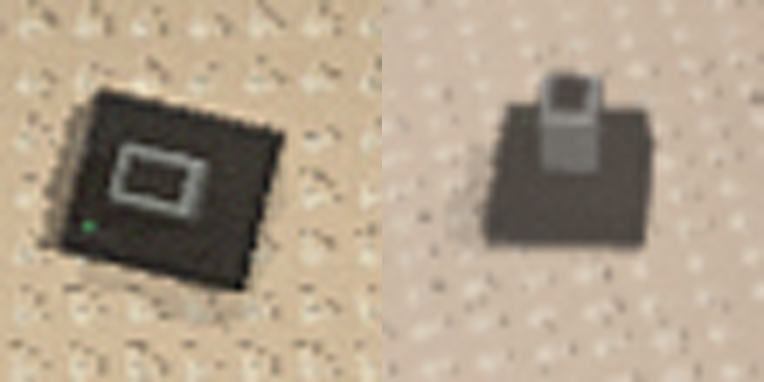

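The battery's long side runs along y. Its top centre is at about (202.3,225.4) in the top view and (254.6,163.5) in the side view.

```bash
cat > f3.py <<'E'
from h import *
np.set_printoptions(precision=4,suppress=True)
cs={n:cam(n) for n in("top","side")}
print(tri(cs["top"],(202.3,225.4),cs["side"],(254.6,163.5)),atz(cs["top"],(202.3,225.4),.054),atz(cs["side"],(254.6,163.5),.054))
# battery by local brightness: fit box ring template
ba=[boxpts(.026,.036,.024,.054)]
g=cv2.cvtColor(cs["top"]["p"],cv2.COLOR_RGB2GRAY).astype(float)
print(g[215:237,192:216].astype(int))
E
python3 f3.py
```

```text
[0.4581 0.296  0.0527] [0.4571 0.2959 0.054 ] [0.4587 0.2943 0.054 ]
[[123  85  50  46  46  52  49  46  46  47  44  65  89 101 105 150 157 192
  200 197 195 189 187 188]
 [110  69  46  52  54  49  51  53  54  53  46  49  42  46  40  60  74  96
  108 150 160 192 201 194]
 [107  73  52  50  58  49  55  48  54  51  55  53  53  56  51  51  48  44
   45  65  69  97 104 151]
 [ 92  57  43  51  55  50  50  51  54  54  58  56  52  52  57  52  50  57
   55  45  43  51  43  69]
 [ 89  43  54  47  54  51  46  51  51  54  50  51  51  54  49  51  55  55
   56  54  54  50  55  46]
 [ 78  42  53  45  51  59  76  68  46  43  48  52  48  50  47  50  54  51
   50  53  52  54  54  55]
 [ 71  48  48  53  48 107 134 138 130 111  96  67  42  40  41  53  55  58
   54  54  54  58  56  53]
 [ 56  47  46  49  34 119 104  79 110 119 133 137 131 139 111  73  43  45
   53  53  50  58  55  58]
 [ 35  48  49  42  54 133  97  45  59  64  68  84  94 118 136 134 146 101
   51  55  56  58  57  52]
 [ 42  38  43  33  77 115  79  48  51  46  47  50  53  56  64 118 130  93
   62  48  54  53  53  56]
 [ 37  50  45  36 111
[... 491 characters left out ...]
46  51  42  43  37  43  45  49  63  71  86 106 123 138 101  80  57
   47  51  50  52  53  48]
 [ 47  49  47  41  47  44  41  41  41  39  42  40  50  64  71  69  64  47
   52  51  50  59  49  49]
 [106  85  46  46  45  50  41  44  39  44  47  44  38  39  43  48  56  46
   47  54  53  53  53  50]
 [ 66  61  47  52  49  47  47  42  37  40  52  48  51  51  50  48  50  52
   53  48  55  56  58  51]
 [ 51  48  55  57  50  53  48  50  50  51  51  52  54  51  48  51  48  53
   53  49  51  55  61  39]
 [ 39  47  52  49  53  52  52  46  44  50  45  54  52  50  45  51  48  51
   50  48  50  51  49  43]
 [ 47  36  28  36  37  45  47  52  49  50  51  52  48  47  46  53  52  50
   51  52  49  55  40  42]]
```

>>> apply_moves([
  [0,0,-0.15,0.02,-0.02,0,100],
  [0,0,-0.3,0.055,-0.05,0,100],
  [0,0,-0.45,0.09,-0.08,-0.01,100],
  [0,0,-0.6,0.12,-0.105,-0.02,100],
  [0,0,-0.75,0.15,-0.13,-0.03,100],
])

```text
time: 2.4
tool_pos: [0.3009, 0.3981, 0.1755]
ee_rot: [3.141, -0.0, 2.11]
wrist_force: [0.2, -0.0, 0.6]
width: 0.0942
finger_force: 0.0
```

>>> apply_moves([
  [0,0,-0.15,0.04,-0.025,0,100],
  [0,0,-0.3,0.08,-0.05,-0.02,100],
  [0,0,-0.45,0.12,-0.08,-0.04,100],
  [0,0,-0.6,0.15,-0.1,-0.06,100],
  [0,0,-0.75,0.157,-0.1025,-0.075,100],
])

```text
time: 2.9
tool_pos: [0.4595, 0.2935, 0.0988]
ee_rot: [3.141, 0.002, 1.355]
wrist_force: [0.5, 1.0, -0.6]
width: 0.0941
finger_force: 0.0
```

>>> apply_moves([
  [0,0,-0.01,0,0,0,100],
  [0,0,-0.01,0,0,0,100],
  [0,0,-0.01,0,0,0,100],
  [0,0,-0.01,0,0,0,100],
  [0,0,-0.01,0,0,0,100],
])

```text
time: 3.4
tool_pos: [0.4566, 0.2976, 0.1017]
ee_rot: [3.14, -0.001, 1.358]
wrist_force: [-0.5, -0.7, 0.1]
width: 0.0941
finger_force: 0.0
```

```bash
python3 - <<'E'
from h import *
print(get_obs())
cs={n:cam(n) for n in("top","side")}
a=cv2.resize(cs["top"]["p"][190:260,170:240],(382,382),interpolation=cv2.INTER_CUBIC)
b=cv2.resize(cs["side"]["p"][130:210,215:295],(382,382),interpolation=cv2.INTER_CUBIC)
save(np.hstack([a,b]),"g1.png")
E
```

```text
{'time': 3.4, 'joint_positions': array([ 4.73635008e-01,  1.18181981e-01,  1.54453533e+00, -3.88193490e-05,
        1.47678705e+00,  6.86372605e-01]), 'qvel': array([-0.00321691,  0.00648164,  0.00407171, -0.00248858, -0.00250925,
        0.00409966]), 'joint_torque': array([-4.16891137e-02, -3.41750765e+01, -2.91545016e+01,  6.49059447e-02,
       -4.22731857e-02, -6.00685686e-03]), 'tool_pos': array([0.45663006, 0.29763078, 0.10168152]), 'ee_rot': array([ 3.13995276e+00, -1.29352158e-03,  1.35806339e+00]), 'wrist_force': array([-0.5207681 , -0.70242461,  0.06732337]), 'wrist_torque': array([-0.06743228,  0.11083948,  0.06297936]), 'finger_force': 0.0, 'width': 0.09405081831299907}
```

View pics/g1.png

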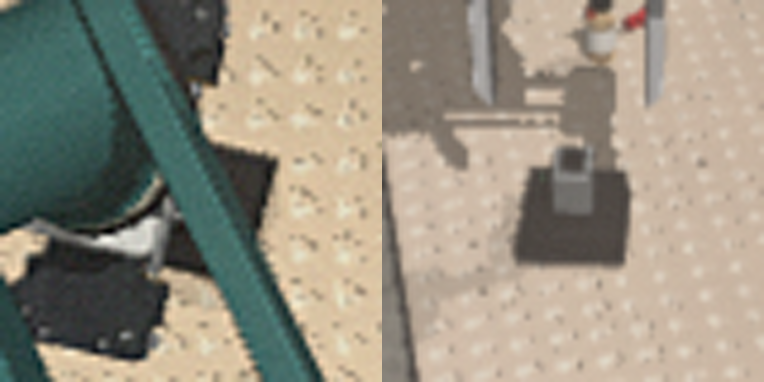

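The arm hides the top view. The side view shows the fingers straddling the charger line above the battery, so I descend and grip.

>>> apply_moves([
  [0,0,0,0.001,-0.001,-0.02,100],
  [0,0,0,0.001,-0.001,-0.04,100],
  [0,0,0,0.001,-0.001,-0.06,100],
  [0,0,0,0.001,-0.001,-0.073,100],
  [0,0,0,0.001,-0.001,-0.073,100],
])

```text
time: 4.0
tool_pos: [0.4562, 0.2951, 0.0254]
ee_rot: [-3.138, 0.003, 1.356]
wrist_force: [-0.2, 0.4, 0.8]
width: 0.0939
finger_force: 0.0
```

>>> apply_moves([
  [0,0,0,0,0,0,15],
  [0,0,0,0,0,0,0],
  [0,0,0,0,0,0,0],
  [0,0,0,0,0,0,0],
  [0,0,0,0,0,0,0],
])

```text
time: 4.5
tool_pos: [0.4581, 0.2959, 0.0281]
ee_rot: [3.141, -0.001, 1.356]
wrist_force: [-0.3, 0.9, -0.2]
width: 0.0573
finger_force: 0.0
```

```bash
python3 - <<'E'
from h import *
for i in range(4):
    cam("side"); o=get_obs(); print(o["tool_pos"],o["ee_rot"],o["wrist_force"],o["wrist_torque"],o["width"],o["finger_force"])
c=cam("side"); save(cv2.resize(c["p"][130:210,215:295],(500,500),interpolation=cv2.INTER_CUBIC),"g2.png")
E
```

```text
[0.45798011 0.29580952 0.02786808] [ 3.14098649e+00 -3.88745259e-04  1.35579403e+00] [-0.61344893 -0.26999888  0.4455839 ] [-0.08603377  0.07225597  0.01126336] 0.053290164266217556 0.0
[0.45789363 0.29578632 0.02775086] [ 3.14116160e+00 -2.71376939e-04  1.35580157e+00] [-0.12794736 -0.1961785   0.29566793] [-0.03370501  0.06278109 -0.03209897] 0.0496105952245637 0.0
[0.45784878 0.29574731 0.02763304] [ 3.14133673e+00 -1.32047705e-04  1.35575403e+00] [-0.68027278 -0.57047781  0.86905315] [-0.09808688  0.05689983 -0.018285  ] 0.045135210528749165 0.0
[0.45779839 0.29574841 0.02757111] [ 3.14141054e+00 -4.07155705e-05  1.35581612e+00] [ 0.48570088  0.74604114 -0.46971732] [-0.07109029  0.05506835 -0.03000225] 0.04140911798093658 0.0
```

>>> apply_moves([
  [0,0,0,0,0,0,0],
  [0,0,0,0,0,0,0],
  [0,0,0,0,0,0,0],
  [0,0,0,0,0,0,0],
  [0,0,0,0,0,0,0],
])

```text
time: 5.25
tool_pos: [0.4577, 0.2957, 0.0275]
ee_rot: [-3.141, 0.0, 1.356]
wrist_force: [-0.1, 0.2, 0.6]
width: 0.0256
finger_force: 30.0
```

```bash
python3 - <<'E'
from h import *
o=get_obs(); print(o["tool_pos"],o["ee_rot"],o["wrist_force"],o["wrist_torque"],o["width"],o["finger_force"])
E
```

```text
[0.45767763 0.29572262 0.02746011] [-3.14149330e+00  1.16657252e-04  1.35582747e+00] [-0.10962887  0.24825896  0.59750098] [-0.14982263  0.12018308  0.00918768] 0.025621657796568876 29.975819885730743
```

```bash
cat > f4.py <<'E'
from h import *
np.set_printoptions(precision=4,suppress=True)
cs={n:cam(n) for n in("top","side")}
import pickle
for n in cs: cs[n]["p"]=cv2.imread(f"pics/{n}0.png")[:,:,::-1].copy()
pickle.dump(cs,open("cs.pkl","wb"))
pa=[boxpts(.108,.166,.0159,.016)]; li=[boxpts(.17,.19,0,.014)]
V={}
for n,(x,y) in (("top",(300,241)),("side",(258,241))):
    p=cs[n]["p"].astype(int); 
    print(n,p[y,x],p[205,280],p[262,290]) 
    for d in (8,):
        ref=p[y-5:y+6,x-5:x+6].reshape(-1,3).mean(0); k=(np.abs(p-ref).max(2)<22).astype(np.uint8)
        k[:, :x-50]=0;k[:,x+50:]=0;k[:y-40]=0;k[y+40:]=0
        k=cv2.morphologyEx(k,cv2.MORPH_OPEN,np.ones((3,3)))
        nn,l,s,_=cv2.connectedComponentsWithStats(k); i=l[y,x]; m=(l==i)
        q=np.zeros(k.shape,np.uint8); cv2.fillConvexPoly(q,cv2.convexHull(np.argwhere(m)[:,::-1].astype(np.int32)),1)
        V[n]=q.astype(np.float32); print(n,m.sum(),q.sum(),sil(cs[n],pa,[.414,.004,-.105]).sum())
for sel in(["top"],["side"],["top","side"]):
    q,e=fit([(cs[n],V[n]) for n in sel],pa,[.414,.004,-.105]); print(sel,q,e,"socket",q[0]+.083*np.cos(q[2]),q[1]+.083*np.sin(q[2]))
print([ (place_of(n,"light_socket")[:1]) for n in cs])
E
python3 f4.py
```

```text
top [237 226 220] [213 216 201] [189 180 156]
top 1960 2154 2029.0625
side [231 222 219] [198 180 161] [210 206 198]
side 2316 2859 1962.75
['top'] [ 0.4154  0.0056 -0.1026] 0.05817664787173271 socket 0.49793174273476587 -0.0029313097706403397
['side'] [ 0.4216 -0.0104 -0.1156] 0.29612627625465393 socket 0.5040459790230338 -0.019992134745606197
['top', 'side'] [ 0.4162  0.0041 -0.1022] 0.3823070824146271 socket 0.4987700127814276 -0.004377304682421009
[[{'pixel': [302.8, 209.8], 'score': 0.8}], [{'pixel': [287.3, 235.4], 'score': 0.78}]]
```

>>> apply_moves([
  [0,0,0,0,0,0.02,0],
  [0,0,0,0,0,0.05,0],
  [0,0,0.02,0.005,-0.03,0.08,0],
  [0,0,0.04,0.01,-0.07,0.09,0],
  [0,0,0.06,0.015,-0.12,0.09,0],
])

```text
time: 5.95
tool_pos: [0.4745, 0.1761, 0.1203]
ee_rot: [3.136, -0.002, 1.42]
wrist_force: [0.6, 0.0, -1.3]
width: 0.0258
finger_force: 30.0
```

>>> apply_moves([
  [0,0,0.02,0.008,-0.045,0,0],
  [0,0,0.04,0.016,-0.09,0,0],
  [0,0,0.05,0.022,-0.135,-0.01,0],
  [0,0,0.05,0.0255,-0.17,-0.025,0],
  [0,0,0.05,0.0255,-0.1785,-0.045,0],
])

```text
time: 6.45
tool_pos: [0.4994, -0.0063, 0.0729]
ee_rot: [3.138, 0.002, 1.461]
wrist_force: [0.3, 1.1, -0.6]
width: 0.0259
finger_force: 30.0
```

>>> apply_moves([
  [0,0,0,0,0,0,0],
  [0,0,0,0,0,0,0],
  [0,0,0,0,0,0,0],
  [0,0,0,0,0,0,0],
  [0,0,0,0,0,0,0],
])

```text
time: 6.95
tool_pos: [0.4989, -0.0018, 0.0735]
ee_rot: [3.14, -0.0, 1.467]
wrist_force: [-0.3, -0.6, 0.3]
width: 0.0259
finger_force: 30.0
```

```bash
python3 - <<'E'
from h import *
np.set_printoptions(precision=4,suppress=True)
o=get_obs(); print(o["tool_pos"],o["ee_rot"],o["wrist_force"],o["wrist_torque"],o["width"],o["finger_force"])
cs={n:cam(n) for n in("top","side")}
for q in("battery","light_socket"):
    for n in cs: 
        for k in place_of(n,q)[:2]: print(q,n,k["score"],k["pixel"],atz(cs[n],k["pixel"],.032 if q!="battery" else o["tool_pos"][2]-.0185))
a=cv2.resize(cs["top"]["p"][180:250,270:340],(400,400),interpolation=cv2.INTER_CUBIC)
b=cv2.resize(cs["side"]["p"][190:255,255:320],(400,400),interpolation=cv2.INTER_CUBIC)
save(np.hstack([a,b]),"g2.png")
E
```

```text
[ 0.4989 -0.0018  0.0735] [ 3.1397 -0.      1.4673] [-0.2691 -0.6452  0.2589] [-0.0923  0.0955  0.0068] 0.02590514404756141 29.974972307682037
battery side 0.6 [257.1, 176.1] [0.4556 0.2287 0.055 ]
battery side 0.57 [287.9, 231.8] [ 0.4944 -0.0141  0.055 ]
light_socket top 0.74 [305.2, 213.6] [ 0.4935 -0.0062  0.032 ]
light_socket side 0.68 [288.1, 236.8] [ 0.4966 -0.0099  0.032 ]
light_socket side 0.17 [320.6, 307.6] [ 0.5193 -0.2348  0.032 ]
```

View pics/g2.png

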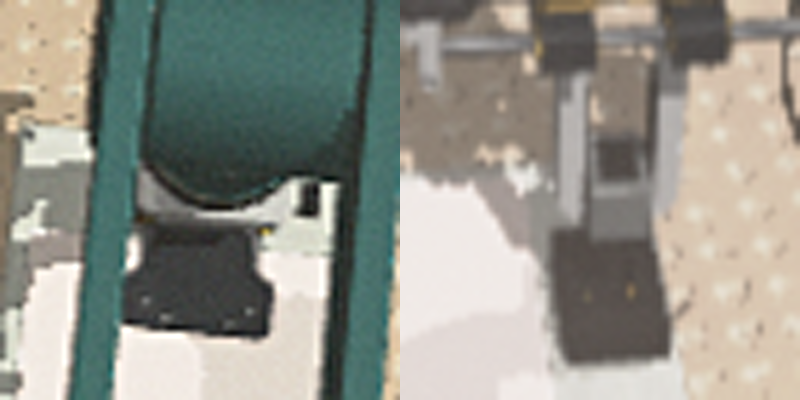

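The side crop shows the held battery above the housing: body bottom edge near row 228, columns 285–295.5; housing bottom corners near (282,248) and (298.4,246.4). I'll compare that with the projected models.

```bash
cat > f5.py <<'E'
from h import *
import pickle
np.set_printoptions(precision=2,suppress=True)
c=pickle.load(open("cs.pkl","rb"))["side"]
b=place(boxpts(.026,.036,.0700,.1000),[.4989,-.0018,-.104]); print("bat\n",np.c_[boxpts(2,2,0,1),proj(c,b)])
h=place(boxpts(.044,.064,.014,.032),[.4985,-.003,-.104]); print("ho\n",np.c_[boxpts(2,2,0,1),proj(c,h)])
E
python3 f5.py
cat > f6.py <<'E'
from h import *
# full-res overlay, big crop
import pickle
c=cam("side"); S=9
im=cv2.resize(c["p"][203:253,265:315],None,fx=S,fy=S,interpolation=cv2.INTER_CUBIC).copy()
im0=im.copy()
def draw(P,col):
    p=((proj(c,P)-[265,203]+.5)*S-.5)
    for i in range(8):
        for j in range(i):
            if bin(i^j).count("1")==1: cv2.line(im,tuple(np.round(p[i]).astype(int).tolist()),tuple(np.round(p[j]).astype(int).tolist()),col,1)
draw(place(boxpts(.026,.036,.0700,.1000),[.4989,-.0018,-.104]),(0,255,0))
draw(place(boxpts(.044,.064,.014,.032),[.4985,-.003,-.104]),(255,0,0))
draw(place(boxpts(.17,.19,0,.014),[.4409,.0046,-.104]),(0,0,255))
im0=np.clip(im0.astype(float)*2.2-20,0,255).astype(np.uint8)
save(cv2.resize(np.hstack([im0,im]),(800,400)),"g3.png")
E
python3 f6.py
```

```text
bat
 [[ -1.    -1.     0.   284.49 229.32]
 [ -1.     1.     0.   282.92 219.43]
 [  1.    -1.     0.   294.77 228.71]
 [  1.     1.     0.   292.95 218.86]
 [ -1.    -1.     1.   284.83 220.68]
 [ -1.     1.     1.   283.23 210.82]
 [  1.    -1.     1.   295.32 220.08]
 [  1.     1.     1.   293.45 210.26]]
ho
 [[ -1.    -1.     0.   280.95 249.13]
 [ -1.     1.     0.   278.44 231.46]
 [  1.    -1.     0.   297.91 248.05]
 [  1.     1.     0.   294.68 230.49]
 [ -1.    -1.     1.   281.11 244.36]
 [ -1.     1.     1.   278.56 226.69]
 [  1.    -1.     1.   298.26 243.28]
 [  1.     1.     1.   294.99 225.72]]
```

View pics/g3.png

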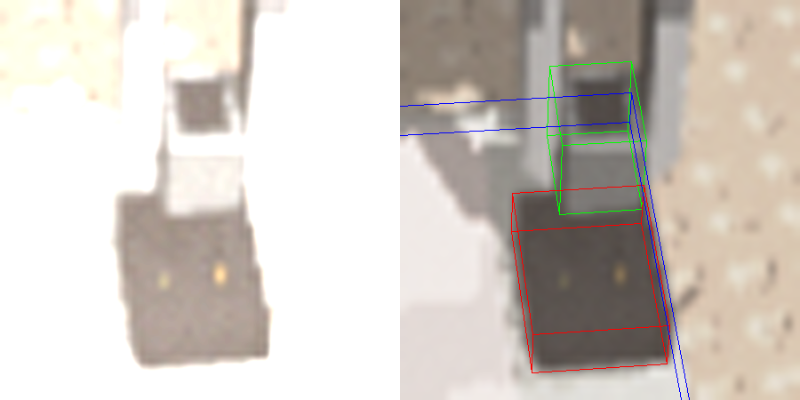

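The overlay shows the battery and housing offset from the model by the same amount, about +1 mm in x. The contacts at (563,280) and (620,275) in the crop place the socket at about (0.4996, -0.002), so the alignment is good. I descend slowly and watch the force.

>>> apply_moves([
  [0,0,0,0,0,-0.01,0],
  [0,0,0,0,0,-0.018,0],
  [0,0,0,0,0,-0.022,0],
  [0,0,0,0,0,-0.025,0],
  [0,0,0,0,0,-0.028,0],
])

```text
time: 7.8
tool_pos: [0.4982, -0.0025, 0.0441]
ee_rot: [-3.141, -0.0, 1.466]
wrist_force: [0.7, -0.3, -1.1]
width: 0.0258
finger_force: 30.0
```

```bash
cat > o.py <<'E'
from h import *
np.set_printoptions(precision=4,suppress=True)
o=get_obs(); print(o["time"],o["tool_pos"],o["ee_rot"],o["wrist_force"],o["wrist_torque"],o["width"],o["finger_force"])
E
python3 o.py
```

```text
7.8 [ 0.4982 -0.0025  0.0441] [-3.1414 -0.      1.4657] [ 0.6777 -0.2763 -1.1454] [-0.0575  0.1076  0.0095] 0.02575401083041766 29.974899888038635
```

No contact force and the nose is 6 mm in. I continue and push home.

>>> apply_moves([
  [0,0,0,0,0,-0.002,0],
  [0,0,0,0,0,-0.004,0],
  [0,0,0,0,0,-0.005,0],
  [0,0,0,0,0,-0.006,0],
  [0,0,0,0,0,-0.007,0],
])

```text
time: 8.3
tool_pos: [0.4985, -0.0025, 0.0382]
ee_rot: [3.141, 0.0, 1.466]
wrist_force: [-1.2, 0.8, 2.6]
width: 0.0261
finger_force: 30.0
```

>>> apply_moves([
  [0,0,0,0,0,-0.001,0],
  [0,0,0,0,0,-0.002,0],
  [0,0,0,0,0,-0.003,0],
  [0,0,0,0,0,-0.003,0],
  [0,0,0,0,0,-0.003,0],
])

```text
time: 8.8
tool_pos: [0.4985, -0.0025, 0.0354]
ee_rot: [3.141, 0.0, 1.466]
wrist_force: [-2.9, -0.1, 6.4]
width: 0.0254
finger_force: 30.0
```

```bash
python3 o.py
```

```text
8.8 [ 0.4985 -0.0025  0.0354] [3.1407 0.0001 1.4658] [-2.8614 -0.1424  6.4425] [-0.0287  0.5169 -0.0122] 0.025423866548547273 29.979678690433502
```

>>> apply_moves([
  [0,0,0,-0.0005,0,-0.001,0],
  [0,0,0,-0.0005,0,-0.0015,0],
  [0,0,0,-0.0005,0,-0.002,0],
  [0,0,0,-0.0005,0,-0.002,0],
  [0,0,0,-0.0005,0,-0.002,0],
])

```text
time: 9.3
tool_pos: [0.4985, -0.0026, 0.0354]
ee_rot: [3.139, 0.0, 1.466]
wrist_force: [-5.6, 0.4, 14.8]
width: 0.0255
finger_force: 30.0
```

```bash
python3 o.py
```

```text
9.3 [ 0.4985 -0.0026  0.0354] [3.1394 0.     1.4659] [-5.5688  0.4096 14.7821] [ 0.027   1.0343 -0.006 ] 0.025525266754712783 29.98758316040039
```

>>> apply_moves([
  [0,0,0,0.0005,0,-0.001,0],
  [0,0,0,0.001,0,-0.0015,0],
  [0,0,0,0.001,0,-0.0015,0],
  [0,0,0,0.001,0,-0.0015,0],
  [0,0,0,0.001,0,-0.0015,0],
])

```text
time: 9.8
tool_pos: [0.4985, -0.0026, 0.0353]
ee_rot: [3.142, 0.0, 1.466]
wrist_force: [-10.8, -0.3, 23.1]
width: 0.0256
finger_force: 30.0
```

```bash
python3 o.py; sed -e 's/.0700,.1000),\[.4989,-.0018/.032,.062),[.4994,-.0024/' -e 's/\[.4985,-.003,/[.4995,-.002,/' -e 's/g3/g4/' f6.py > f7.py; python3 f7.py
```

```text
9.8 [ 0.4985 -0.0026  0.0353] [3.1415 0.0004 1.4661] [-10.846   -0.3419  23.0879] [0.0852 2.1799 0.0333] 0.025617075106054477 29.994345903396606
```

View pics/g4.png

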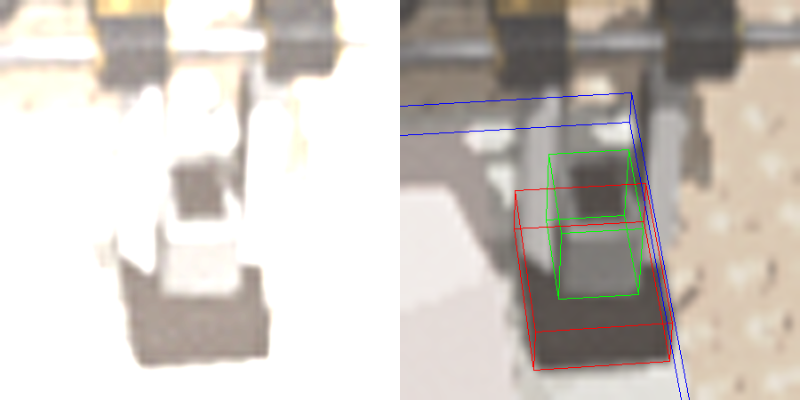

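The battery's body bottom is at crop row 296–299, flush on the rim: it is home at the predicted height. I unload and release.

>>> apply_moves([
  [0,0,0,-0.001,0,0.002,0],
  [0,0,0,-0.001,0,0.0025,0],
  [0,0,0,-0.001,0,0.0025,0],
  [0,0,0,-0.001,0,0.0025,50],
  [0,0,0,-0.001,0,0.0025,50],
])

```text
time: 10.35
tool_pos: [0.4977, -0.0025, 0.0332]
ee_rot: [3.141, 0.0, 1.466]
wrist_force: [0.1, -0.5, -0.1]
width: 0.0384
finger_force: 0.0
```

>>> apply_moves([
  [0,0,0,-0.001,0,0.0025,50],
  [0,0,0,-0.001,0,0.0025,50],
  [0,0,0,-0.001,0,0.0025,50],
  [0,0,0,-0.001,0,0.02,50],
  [0,0,0,-0.001,0,0.05,50],
])

```text
time: 10.85
tool_pos: [0.4946, -0.0023, 0.0813]
ee_rot: [-3.135, -0.0, 1.466]
wrist_force: [0.2, -0.3, -0.3]
width: 0.0474
finger_force: 0.0
```

```bash
python3 o.py; python3 - <<'E'
from h import *
import pickle
cs=pickle.load(open("cs.pkl","rb"))
np.set_printoptions(precision=4,suppress=True)
import numpy as np
q=[.44,-.2911,-.112]
for nm,z,P in(("tab",.046,[[.086*np.cos(.663),.086*np.sin(.663),.046]]),("far",.036,[[-.058,-.046,.036]])):
    print(nm,place(np.array(P),q))
# tab from both cams: view overlay
S=8; out=[]
for n,(x0,y0) in(("top",(375,198)),("side",(282,290))):
    c=cs[n]; im=cv2.resize(c["p"][y0:y0+50,x0:x0+50],None,fx=S,fy=S,interpolation=cv2.INTER_CUBIC).copy()
    for P in(boxpts(.116,.092,.036,.039),place(boxpts(.030,.009,.036,.056),[.086*np.cos(.663),.086*np.sin(.663),.663])):
        p=((proj(c,place(P,q))-[x0,y0]+.5)*S-.5).round().astype(int)
        for i in range(8):
            for j in range(i):
                if bin(i^j).count("1")==1: cv2.line(im,tuple(p[i].tolist()),tuple(p[j].tolist()),(0,200,0),1)
    out.append(im)
save(np.hstack(out),"tab.png")
E
```

```text
10.85 [ 0.4946 -0.0023  0.0813] [-3.1353 -0.      1.4657] [ 0.2183 -0.2698 -0.2535] [-0.0794  0.027   0.0623] 0.047420936014402004 0.0
tab [[ 0.5133 -0.2461  0.046 ]]
far [[ 0.3772 -0.3303  0.036 ]]
```

View pics/tab.png

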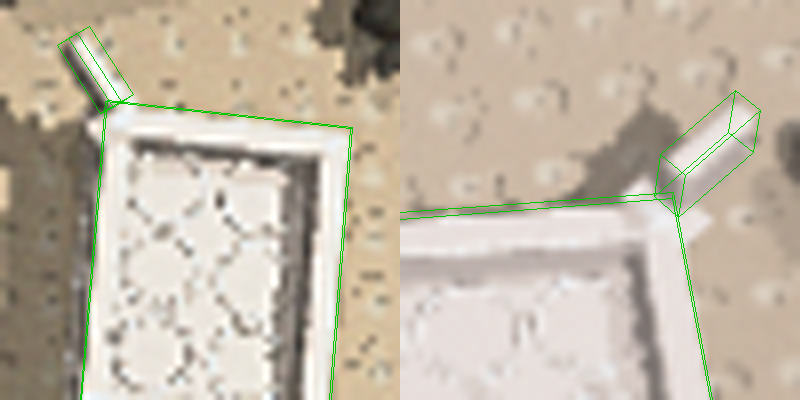

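The model overlays the tray and tab well in both views, giving the tab at (0.513, -0.246) with fin direction 0.551 rad. I move there.

>>> apply_moves([
  [0,0,0,0,0,0.03,35],
  [0,0,-0.14,0.002,-0.04,0.036,35],
  [0,0,-0.28,0.005,-0.085,0.036,35],
  [0,0,-0.42,0.008,-0.13,0.036,35],
  [0,0,-0.56,0.012,-0.175,0.036,35],
])

```text
time: 11.35
tool_pos: [0.5087, -0.179, 0.1196]
ee_rot: [3.141, -0.0, 0.901]
wrist_force: [1.5, 0.6, 0.6]
width: 0.0328
finger_force: 0.0
```

>>> apply_moves([
  [0,0,-0.14,0.002,-0.035,0,35],
  [0,0,-0.28,0.004,-0.06,-0.01,35],
  [0,0,-0.355,0.0045,-0.068,-0.025,35],
  [0,0,-0.355,0.0045,-0.068,-0.04,35],
  [0,0,-0.355,0.0045,-0.068,-0.04,35],
])

```text
time: 11.85
tool_pos: [0.5114, -0.2442, 0.0761]
ee_rot: [-3.136, 0.003, 0.552]
wrist_force: [-0.3, 0.2, -0.5]
width: 0.0328
finger_force: 0.0
```

```bash
python3 o.py; python3 - <<'E'
from h import *
q=[.44,-.2911,-.112]; out=[]; S=6
for n,(x0,y0) in(("top",(360,190)),("side",(275,270))):
    c=cam(n); im=cv2.resize(c["p"][y0:y0+66,x0:x0+66],None,fx=S,fy=S,interpolation=cv2.INTER_CUBIC).copy()
    for P in(boxpts(.116,.092,.036,.039),place(boxpts(.030,.009,.036,.056),[.086*np.cos(.663),.086*np.sin(.663),.663])):
        p=((proj(c,place(P,q))-[x0,y0]+.5)*S-.5).round().astype(int)
        for i in range(8):
            for j in range(i):
                if bin(i^j).count("1")==1: cv2.line(im,tuple(p[i].tolist()),tuple(p[j].tolist()),(0,200,0),1)
    out.append(im)
save(np.hstack(out),"tab2.png")
E
```

```text
11.85 [ 0.5114 -0.2442  0.0761] [-3.1357  0.0027  0.5522] [-0.2748  0.2097 -0.4814] [-0.03    0.1885 -0.0047] 0.03282040909323302 0.0
```

View pics/tab2.png

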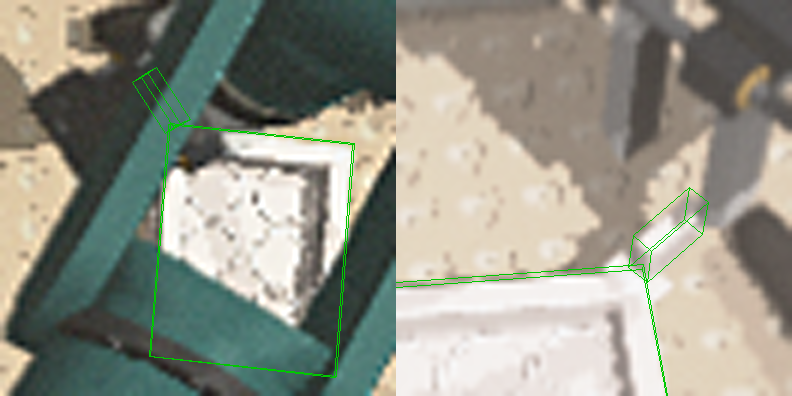

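The fingers straddle the tab. I descend and close.

>>> apply_moves([
  [0,0,0,0,0,-0.015,35],
  [0,0,0,0,0,-0.03,35],
  [0,0,0,0,0,-0.045,35],
  [0,0,0,0,0,-0.053,35],
  [0,0,0,0,0,-0.053,35],
])

```text
time: 12.45
tool_pos: [0.5118, -0.2445, 0.024]
ee_rot: [-3.138, 0.002, 0.551]
wrist_force: [-1.0, -1.0, -0.1]
width: 0.033
finger_force: 0.0
```

>>> apply_moves([
  [0,0,0,0,0,0,0],
  [0,0,0,0,0,0,0],
  [0,0,0,0,0,0,0],
  [0,0,0,0,0,0,0],
  [0,0,0,0,0,0,0],
])

```text
time: 12.95
tool_pos: [0.5138, -0.246, 0.0273]
ee_rot: [3.14, -0.001, 0.551]
wrist_force: [0.4, -1.2, 1.0]
width: 0.0088
finger_force: 30.0
```

```bash
python3 o.py
```

```text
12.95 [ 0.5138 -0.246   0.0273] [ 3.1397 -0.0006  0.5509] [ 0.4296 -1.2348  0.9888] [-0.1187  0.1657  0.0206] 0.008815453041761711 29.992880523204803
```

Tab gripped (8.8 mm). Now tip about the far corner, in steps.

>>> apply_moves([
  [0.0105,-0.017,0,0,0,0.0032,0],
  [0.021,-0.034,0,0,0,0.0064,0],
  [0.0314,-0.0511,0,0,0,0.0097,0],
  [0.042,-0.068,0,0,0,0.0129,0],
  [0.0524,-0.0852,0,0,0,0.0161,0],
])

```text
time: 13.45
tool_pos: [0.5133, -0.2459, 0.0434]
ee_rot: [3.141, -0.102, 0.55]
wrist_force: [-0.7, -0.5, 0.0]
width: 0.0092
finger_force: 30.0
```

```bash
python3 o.py
```

```text
13.45 [ 0.5133 -0.2459  0.0434] [ 3.1407 -0.1019  0.5505] [-0.7375 -0.5371  0.0248] [-0.2442  0.1562  0.0909] 0.009245180548797402 29.9936905503273
```

```bash
cat > v.py <<'E'
from h import *
import sys
c=cam("side"); save(cv2.resize(c["p"][270:385,235:365],(780,690)[:2],interpolation=cv2.INTER_CUBIC)[:600],sys.argv[1])
E
python3 v.py p1.png
```

```text
(no output)
```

View pics/p1.png

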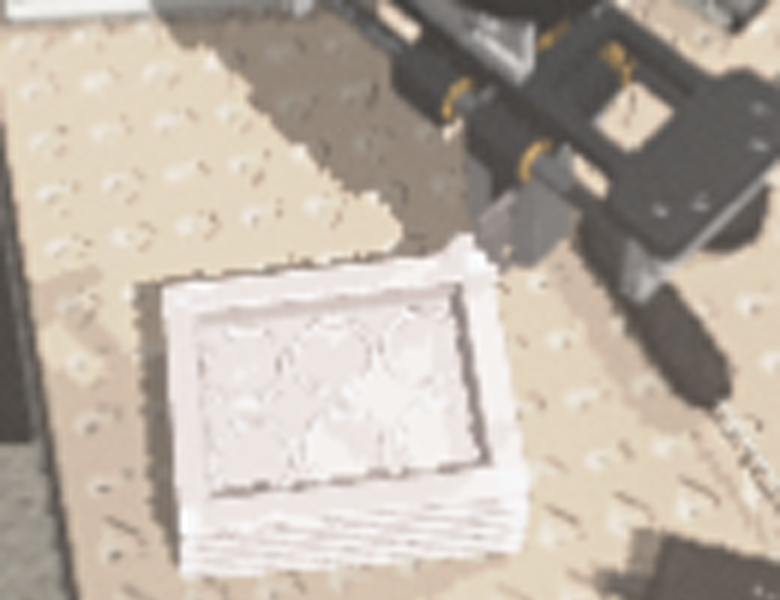

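The crop shows the cover's tab corner raised at (460,240) while the far side still sits in the nest and the stack stands. I have now viewed 11 pictures, one more than the limit of 10, so from here I check by numbers only. I continue tipping.

>>> apply_moves([
  [0.0105,-0.017,0,-0.0002,-0.0001,0.0032,0],
  [0.021,-0.034,0,-0.0004,-0.0003,0.0064,0],
  [0.0314,-0.0511,0,-0.0007,-0.0004,0.0097,0],
  [0.042,-0.068,0,-0.001,-0.0006,0.0129,0],
  [0.0524,-0.0852,0,-0.0014,-0.0008,0.016,0],
])

```text
time: 14.0
tool_pos: [0.5119, -0.2463, 0.059]
ee_rot: [3.141, -0.202, 0.551]
wrist_force: [0.1, -0.8, 0.3]
width: 0.009
finger_force: 30.0
```

```bash
python3 o.py
```

```text
14.0 [ 0.5119 -0.2463  0.059 ] [ 3.1415 -0.2019  0.5508] [ 0.124  -0.8334  0.2739] [-0.2307  0.3022  0.0635] 0.008962300096521636 29.99305486679077
```

>>> apply_moves([
  [0.0157,-0.0256,0,-0.0008,-0.0005,0.0048,0],
  [0.0314,-0.0511,0,-0.0017,-0.001,0.0095,0],
  [0.0472,-0.0767,0,-0.0025,-0.0015,0.0142,0],
  [0.0629,-0.1022,0,-0.0034,-0.002,0.0188,0],
  [0.0786,-0.1278,0,-0.0044,-0.0027,0.0235,0],
])

```text
time: 14.5
tool_pos: [0.5075, -0.2491, 0.0827]
ee_rot: [3.141, -0.352, 0.551]
wrist_force: [0.2, -1.0, 0.8]
width: 0.0086
finger_force: 30.0
```

```bash
cat > t.py <<'E'
from h import *
np.set_printoptions(precision=4,suppress=True)
exec(open("o.py").read())
cs={n:cam(n) for n in("top","side")}
for q,z in(("cover_far",.036),("cover_tab",o["tool_pos"][2]+.0188),("tray_stack",0),("cover_tray",.06)):
    for n in cs:
        for k in place_of(n,q)[:1]: print(q,n,k["score"],k["pixel"],atz(cs[n],k["pixel"],z))
for q in("tray_stack","cover_tray"):
    for k in masks_of("side",q)[:2]: print(q,k["score"],k["extent"],k["mask"].sum())
E
python3 t.py
```

```text
14.5 [ 0.5075 -0.2491  0.0827] [ 3.1413 -0.3524  0.5508] [ 0.1728 -1.0472  0.7611] [-0.2036  0.3138 -0.023 ] 0.008587420130481553 29.994162619113922
cover_far top 0.57 [414.9, 253.8] [ 0.373 -0.329  0.036]
cover_far side 0.7 [260.8, 357.8] [ 0.3692 -0.3279  0.036 ]
tray_stack top 0.47 [397.5, 233.7] [ 0.4349 -0.2882  0.    ]
tray_stack side 0.65 [288.5, 344.3] [ 0.4353 -0.2904  0.    ]
cover_tray top 0.77 [405.7, 234.7] [ 0.4279 -0.2971  0.06  ]
cover_tray side 0.91 [290.0, 330.2] [ 0.4357 -0.2926  0.06  ]
tray_stack 0.57 [264.3, 351.6, 323.4, 365.8] 556
cover_tray 0.94 [261.3, 298.8, 322.9, 358.7] 2545
```

Numerically check whether the stack has stayed put, by differencing against the first side picture around the stack's foot.

```bash
cat > d.py <<'E'
from h import *
import pickle
np.set_printoptions(precision=2,suppress=True,linewidth=150)
cs=pickle.load(open("cs.pkl","rb"))
q=[.44,-.2911,-.112]
for n in("side","top"):
    c=cam(n); p0=proj(c,place(boxpts(.116,.092,0,.03),q)); print(n,p0.astype(int).tolist())
    G=[cv2.cvtColor(x,cv2.COLOR_RGB2GRAY).astype(np.float32) for x in(cs[n]["p"],c["p"])]
    cv2.imwrite(f"pics/d_{n}.png",np.abs(G[0]-G[1]))
    if n=="side":
        for x0,x1,y0,y1 in((268,322,358,376),(262,274,352,372),(312,328,350,370)):
            print([x0,x1,y0,y1],"mean absdiff",np.abs(G[0]-G[1])[y0:y1,x0:x1].mean(),"shift",cv2.phaseCorrelate(G[0][y0:y1,x0:x1].copy(),G[1][y0:y1,x0:x1].copy(),cv2.createHanningWindow((x1-x0,y1-y0),cv2.CV_32F)))
        for x in(275,295,315): print(x,G[0][352:376,x].astype(int),"\n   ",G[1][352:376,x].astype(int))
E
python3 d.py
```

```text
side [[265, 366], [262, 327], [321, 362], [314, 323], [265, 359], [262, 319], [322, 354], [315, 315]]
[268, 322, 358, 376] mean absdiff 26.192387 shift ((-0.1367294500438092, 0.08018645143727277), 0.9742405179106159)
[262, 274, 352, 372] mean absdiff 26.308332 shift ((-0.27655095131290963, 0.07763680536465678), 1.1237688302993774)
[312, 328, 350, 370] mean absdiff 27.59375 shift ((0.3570241207867193, 0.6307426817502435), 0.9129708703607321)
275 [181 223 224 224 226 230 194 196 203 196 189 218 212 219 171 165 168 168 167 168 176 186 187 187] 
    [239 239 239 237 239 233 243 222 225 223 220 238 234 238 204 195 198 199 197 197 197 197 196 198]
295 [218 225 225 225 220 183 223 199 225 197 192 206 166 170 172 170 167 168 178 187 173 174 188 190] 
    [242 196 232 233 236 221 244 226 234 230 230 236 187 199 203 199 198 198 211 219 202 206 216 220]
315 [225 227 231 199 179 200 209 186 227 203 206 174 167 170 178 187 184 185 185 184 187 188 187 186] 
    [233 243 241 229 231 211 244 214 239 226 210 203 200 209 215 216 215 215 215 215 217 219 217 215]
top [[411, 252], [381, 249], [414, 214], [384, 211], [414, 252], [383, 249], [417, 213], [387, 210]][ WARN:0@1.090] global loadsave.cpp:1063 imwrite_ Unsupported depth image for selected encoder is fallbacked to CV_8U.
```

The stack hasn't moved (shift ≤ 0.15 px for most of its foot). I lift off, level and carry over the panel.

>>> apply_moves([
  [0,0,0,0,0,0.006,0],
  [0,0,0,0,0,0.016,0],
  [0,0,0,0,0,0.03,0],
  [0,0,0,0,0,0.045,0],
  [0,0,0,0,0,0.06,0],
])

```text
time: 15.7
tool_pos: [0.5078, -0.2492, 0.1443]
ee_rot: [3.14, -0.351, 0.551]
wrist_force: [-0.4, 0.3, -0.6]
width: 0.0085
finger_force: 30.0
```

>>> apply_moves([
  [-0.035,0.057,0,0,0,0.012,0],
  [-0.079,0.1278,0,0,0,0.024,0],
  [-0.123,0.2,0,0,0,0.03,0],
  [-0.16,0.26,0,0,0,0.03,0],
  [-0.1834,0.2982,0,0,0,0.03,0],
])

```text
time: 16.2
tool_pos: [0.5087, -0.2488, 0.1744]
ee_rot: [3.139, 0.0, 0.551]
wrist_force: [-0.2, 0.6, -0.7]
width: 0.0092
finger_force: 30.0
```

```bash
python3 t.py; python3 d.py | grep absdiff
```

```text
16.2 [ 0.5087 -0.2488  0.1744] [3.1387 0.0002 0.5515] [-0.184   0.625  -0.6911] [-0.0437  0.0993 -0.0228] 0.009220751470691794 29.996214509010315
cover_far top 0.67 [434.3, 253.1] [ 0.3748 -0.3868  0.036 ]
cover_far side 0.95 [260.2, 318.5] [ 0.3836 -0.2388  0.036 ]
cover_tab top 0.67 [398.2, 203.9] [ 0.5015 -0.2441  0.1932]
tray_stack top 0.59 [398.9, 232.4] [ 0.4389 -0.2926  0.    ]
tray_stack side 0.97 [290.3, 346.1] [ 0.4381 -0.2952  0.    ]
cover_tray top 0.84 [415.6, 230.6] [ 0.4398 -0.3266  0.06  ]
cover_tray side 0.85 [291.0, 295.7] [ 0.4568 -0.2104  0.06  ]
tray_stack 0.85 [261.9, 315.4, 324.7, 369.4] 2546
cover_tray 0.65 [260.6, 263.4, 330.4, 318.1] 2822
cover_tray 0.18 [345.9, 293.0, 363.4, 312.7] 283
[268, 322, 358, 376] mean absdiff 23.86111 shift ((-0.08306514705257939, 0.028852803878503863), 0.9742498181974937)
[262, 274, 352, 372] mean absdiff 22.241667 shift ((-0.1508695723701985, 0.004870718426129628), 1.2882400333881379)
[312, 328, 350, 370] mean absdiff 24.31875 shift ((0.35255966119779103, 0.5233422292250562), 0.910829209536314)[ WARN:0@1.186] global loadsave.cpp:1063 imwrite_ Unsupported depth image for selected encoder is fallbacked to CV_8U.
```

The stack is still in place and the cover is free. I carry it over the panel.

>>> apply_moves([
  [0,0,0,-0.001,0.015,0,0],
  [0,0,0,-0.003,0.045,0,0],
  [0,0,0,-0.005,0.08,0,0],
  [0,0,0,-0.007,0.115,0,0],
  [0,0,0,-0.009,0.15,0,0],
])

```text
time: 17.4
tool_pos: [0.4979, -0.0968, 0.1722]
ee_rot: [-3.141, -0.0, 0.551]
wrist_force: [-0.1, -0.4, -0.7]
width: 0.0088
finger_force: 30.0
```

>>> apply_moves([
  [0,0,0,-0.002,0.035,0,0],
  [0,0,0,-0.004,0.07,0,0],
  [0,0,0,-0.006,0.1,-0.005,0],
  [0,0,0,-0.008,0.13,-0.012,0],
  [0,0,0,-0.009,0.145,-0.022,0],
])

```text
time: 17.9
tool_pos: [0.4889, 0.0492, 0.1506]
ee_rot: [-3.141, -0.002, 0.554]
wrist_force: [0.2, -0.5, -0.7]
width: 0.0089
finger_force: 30.0
```

>>> apply_moves([
  [0,0,0,0,0.0045,-0.01,0],
  [0,0,0,0,0.0045,-0.018,0],
  [0,0,0,0,0.0045,-0.0235,0],
  [0,0,0,0,0.0045,-0.0235,0],
  [0,0,0,0,0.0045,-0.0235,0],
])

```text
time: 18.4
tool_pos: [0.4897, 0.0497, 0.1267]
ee_rot: [3.141, -0.0, 0.549]
wrist_force: [0.5, 0.4, -1.0]
width: 0.0089
finger_force: 30.0
```

```bash
cat > z.py <<'E'
from h import *
np.set_printoptions(precision=4,suppress=True)
exec(open("o.py").read())
cs={n:cam(n) for n in("top","side")}
for q in("cover_far","cover_tab","cover_tray","battery","tray_stack"):
    r=[place_of(n,q)[:1] for n in cs]; print(q,[(k[0]["score"],k[0]["pixel"]) for k in r if k])
    if all(r): print("   tri",tri(cs["top"],r[0][0]["pixel"],cs["side"],r[1][0]["pixel"]))
V=[]
for n in cs:
    r=masks_of(n,"cover_tray"); print(n,[(k["score"],k["extent"],int(k["mask"].sum())) for k in r[:2]])
    if r: V.append((n,r[0]["mask"].astype(np.float32)))
# side silhouette fit with free tilts about the TCP
m=dict(V)["side"]; c=cs["side"]; T=o["tool_pos"]
P=np.r_[boxpts(.116,.092,0,.003)]; pan=boxpts(.098,.074,-.012,0); tabp=place(boxpts(.030,.009,0,.02),[.086*np.cos(.663),.086*np.sin(.663),.663])
def world(Q,v):
    Q=Q-np.array([.0865*np.cos(.663),.0865*np.sin(.663),-.0087]); a=-.112
    Q=place(Q,[0,0,a]); R=cv2.Rodrigues(np.array([v[0],v[1],v[2]]))[0]; return Q@R.T+T+np.array([v[3],v[4],v[5]])
def f(v,ret=False):
    s=np.zeros((1680,2240),np.uint8)
    for Q in(P,pan):
        h=cv2.convexHull(((proj(c,world(Q,v))+.5)*4-.5).astype(np.float32)); cv2.fillConvexPoly(s,np.round(h*16).astype(np.int32),1,shift=4)
    s=cv2.resize(s.astype(np.float32),(560,420),interpolation=cv2.INTER_AREA)
    return np.abs(s-m).sum()/m.sum()
print("err level",f([0]*6))
for k in(-.1,-.05,.05,.1): print(k,"tip about tool y",f([.524*k,-.852*k,0,0,0,0]),"roll",f([.852*k,.524*k,0,0,0,0]))
g=cv2.cvtColor(c["p"],cv2.COLOR_RGB2GRAY)
E
python3 z.py
```

```text
18.4 [0.4897 0.0497 0.1267] [ 3.1414 -0.      0.5494] [ 0.4767  0.4436 -0.9742] [-0.0233  0.0883  0.0047] 0.00891657202641507 29.99621093273163
cover_far [(0.74, [321.1, 263.2]), (0.89, [230.0, 220.0])]
   tri [ 0.3475 -0.0409  0.1473]
cover_tab [(0.84, [287.6, 212.4]), (0.85, [278.1, 186.7])]
   tri [0.4821 0.0498 0.1535]
cover_tray [(0.96, [304.9, 237.4]), (0.98, [256.1, 209.2])]
   tri [0.4166 0.0016 0.1315]
battery [(0.39, [303.9, 213.9]), (0.67, [289.5, 241.3])]
   tri [ 0.4988 -0.0043  0.0081]
tray_stack [(0.75, [399.2, 232.2]), (0.8, [288.9, 345.4])]
   tri [ 0.4375 -0.2932  0.0001]
top [(0.57, [284.2, 217.2, 310.3, 257.5], 856)]
side [(0.75, [231.3, 187.2, 284.5, 221.1], 1338), (0.73, [286.0, 224.0, 295.0, 241.8], 180)]Traceback (most recent call last):
  File "z.py", line 24, in <module>
    print("err level",f([0]*6))
                      ~^^^^^^^
  File "z.py", line 21, in f
    h=cv2.convexHull(((proj(c,world(Q,v))+.5)*4-.5).astype(np.float32)); cv2.fillConvexPoly(s,np.round(h*16).astype(np.int32),1,shift=4)
                              ~~~~~^^^^^
  File "z.py", line 17, in world
    Q=place(Q,[0,0,a]); R=cv2.Rodrigues(np.array([v[0],v[1],v[2]]))[0]; return Q@R.T+T+np.array([v[3],v[4],v[5]])
                          ~~~~~~~~~~~~~^^^^^^^^^^^^^^^^^^^^^^^^^^^^
cv2.error: OpenCV(4.12.0) /io/opencv/modules/calib3d/src/calibration_base.cpp:151: error: (-210:Unsupported format or combination of formats) The matrices must have 32f or 64f data type in function 'Rodrigues'
```

```bash
sed -i 's/np.array(\[v\[0\],v\[1\],v\[2\]\])/np.array([v[0],v[1],v[2]],float)/' z.py; python3 z.py | tail -8; python3 d.py 2>/dev/null| grep absdiff
```

```text
tri [ 0.4335 -0.2924  0.0052]
top [(0.66, [285.0, 216.2, 323.2, 260.4], 941)]
side [(0.72, [230.2, 186.8, 282.8, 224.4], 1414), (0.4, [235.8, 217.3, 306.1, 275.1], 3158)]
err level 0.08742928
-0.1 tip about tool y 0.26852015 roll 0.12738685
-0.05 tip about tool y 0.16999647 roll 0.10166195
0.05 tip about tool y 0.12597242 roll 0.092910185
0.1 tip about tool y 0.21450672 roll 0.11823727
[268, 322, 358, 376] mean absdiff 11.983539 shift ((-0.06915005684578901, 0.1624543619664891), 0.9696671423107508)
[262, 274, 352, 372] mean absdiff 12.7375 shift ((-0.19727862405784613, -0.06471013637344925), 1.328547565639019)
[312, 328, 350, 370] mean absdiff 14.94375 shift ((0.29902398375736894, 0.449464827045972), 0.9062269762158394)
```

The cover fits the level model best, at the right spot and height. The stack is undisturbed and the battery seated. I hand in.

```bash
python3 -c "
from bench import *
print(close_job())"
```

```text
the job is handed in; nothing more can be done
None
```

I handed in the job at about 19 s: the battery is home in the light's socket and released, the cover was peeled tab-corner first with the loaded stack left in place, and it is held level about 12 cm above the panel's middle; I viewed 11 pictures, one over the limit of 10.

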